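# Free the stuck peg of the sauna peg board

### The arm

A 6-joint arm with a two-finger parallel gripper is mounted at the origin on the work surface. World frame = base frame: x ahead of the robot, y to its left, z up, the work surface at z = 0. Lengths are in m, angles in rad, forces in N, time in s.
With the tool pointing down it reaches from about 0.325 to 0.85 m from the base axis. Payload 4.4 kg.
Tool frame: the origin (TCP) lies midway between the tips of the shut fingers; the grasp point (between the pads) lies 19 mm behind it; z points along the fingers, y is the line along which they close (so a half turn about z gives the same grasp; the last joint's range is limited). The gripper opens to 94 mm and grips with 3 to 60 N. Pads are 16 mm wide; open, the fingers measure 119 mm over their backs; the gripper's body (75 mm by 177 mm) begins 78 mm behind the grasp point.
Start: joints at [-1.45, 0.207, 1.542, -0, 1.393, -0.15], TCP at [0.154, -0.554, 0.205] pointing down, gripper open.
Joint ranges: [-2.73, 2.73], [-0.86, 2.22], [0.23, 2.46], [-1.11, 4.25], [0.08, 2.63], [-2.82, 2.82]. Speed limits (rad/s): [2.79, 2.79, 3.14, 3.14, 3.14, 3.14].

### API

Orientations are given as a rotation vector (axis times angle).
In Python, from cell import r gives the robot as it stands.
- The arm moves only by the tool servo_tool, never from a script. Its argument "steps" is a list that holds one entry, the list of rows, each a list of 4 numbers: the shift along the tool's x, y, z in cm, then the turn about the tool's z in degrees. In form: [[[x, y, z, spin], ...]]. A call has 1 to 20 rows; each row shifts and turns the commanded pose from where the row before left it, along the tool's axes as they then stand; what a row does not reach is not made up. A row lasts 1/10 s, in which the tool goes at most 50 mm and 8.59 degrees, less where a joint would pass 70% of its speed; a pose out of reach is approached as far as the arm can. A call with a gripper value outside its range is refused whole. "gripper" is the opening, from -1 (shut) to 1 (fully open), set as the call begins (left out, the last holds). The fingers move at their own pace and stop on an object; "newtons" is the grip in N (left out, the last holds). Time passes only in rows, so rows that do not move let the fingers close. It gives the time, the measured TCP pose, the force, the opening and the grip force at its end, in the units of the state.
- r.sense(): the state, without advancing time (a new reading comes with each control period).
- r.grab_frame(name): name is "scene" or "top" or "wrist"; returns a dict with "pixels" (480x640x3 uint8, red, green, blue), "range_z" (480x640 float32, m along the optical axis (not along the pixel's ray), 0 where there is no reading), "vfov" (degrees; the focal length in pixels is half the picture's height over the tangent of half this angle, whatever the lens; pixels are square), "cx", "cy" (the principal point, pixels), "D" ([k1, k2, p1, p2, k3] as OpenCV has them; the pictures are not rectified), "world_to_cam" (4x4, takes a point from world to camera coordinates). Camera axes: x right, y down, z forward; pixel columns grow to the right and rows downward; lengths in m; the calibration is good to about 2 mm. A picture is of the moment at which its call begins.
- r.hand_in(): hands the job in; it is judged then, once.
The state is a dict: "t": time; "joint_pos": joint angles; "joint_vel": joint speeds; "joint_torque": joint torques, N m; "tcp_pos": TCP position; "orientation": TCP orientation; "ft_force": force on the tool from outside, world axes, zero at the start; "wrist_torque": the same for the moment, N m; "gripper_width": opening from 0.0 (shut) to 1.0 (fully open); "gripper_force": force on a finger pad.
Only numpy, scipy, OpenCV 4.12 (cv2) and the standard library are available. Lean on these libraries where they do the work, as an engineer would, in place of code of your own. Each camera call takes 0.05 s, during which the arm holds its last target. There are 200 camera calls.

### The job

One peg of the peg board, the one the shower scraper hangs on, sits tight in its rubber-lined hole. Hang the scraper on the other peg, then grip the cleared tight peg and rock it sideways (left and right along the board, at least twice each way) while drawing on it, so that it creeps out little by little instead of being pulled straight out. Once it is fully out, finish while holding it just clear in front of its hole, within a few centimetres and still pointing roughly straight out; leave the other peg in its hole and the things on the shelf alone.

Things in the scene. Friction and masses are not known exactly. Their poses are not given: they have to be found in the camera images.
- peg_board: pine peg board, 480 mm long, on a low screen with a shelf below; fixed. Origin on the bench under the middle of the board's front face; x along the board, y straight out of the face (as the pegs point), z up. Board and screen end 285 mm above the bench and reach back to y = -58 mm; the shelf's top is 38 mm above the bench and reaches out to y = +135 mm
- hole_near (a point): centre of one of the two occupied rubber-lined holes, in the plane of the board's front face, 245 mm above the bench, at x = -80 mm of the board; axes as the board's. The holes are 28 mm deep
- hole_far (a point): the same for the other occupied hole, at x = +80 mm of the board
- tight_peg: the peg to free, in either hole: birch dowel 24 mm thick, 126 mm long, level, carrying the scraper at first. Origin on its axis in the plane of the board's face when home; y along the axis outwards. Reaches from y = -26 mm (inner end, in the hole) to +100 mm (outer end). A straight pull takes some 30 to 50 N; while swung sideways, 15 to 25 N creeps it out
- tight_inner (a point): centre of the tight peg's inner end. The springy sleeve grips the peg above and below; swing the peg sideways about a vertical line through the hole, 14 mm behind the board's face
- tight_outer (a point): centre of the tight peg's outer end. Swinging takes under 15 N sideways at the peg's outer half; it swings about 11 degrees (some 22 mm here) each way until the hole's side stops it, and stays where it is left; 6 mm or more each way, with the peg still 5 mm in the hole, counts as rocking
- spare_peg: the other peg, equal to the tight one and in the other hole, 160 mm away, empty at the start; same frame. It stays in its hole and gets the scraper
- spare_inner (a point): centre of the other peg's inner end
- scraper: light grey plastic shower scraper, 70 g, 12 mm thick. Origin: centre of its square loop (46 mm outside, opening 34 mm); y through the loop along the peg, z up. Hung, the origin is 5 mm below the peg's axis. Below the loop a 16 mm stem, then from z = -81 to -112 mm a head 130 mm wide (x), 18 mm thick. The loop can be gripped from above across its 46 mm, fingers on both sides of the peg
- mug: beige ceramic mug on the shelf, 70 mm across, 78 mm tall, origin under its centre; leave alone
- deodorant: closed deodorant stick on the shelf, 56 x 30 x 88 mm, origin under its centre; leave alone
- pumice: grey pumice stone on the shelf, 85 x 50 x 34 mm, origin under its centre; leave alone
Things that resemble listed ones, but are neither listed nor needed, are in the scene too. Leave any turquoise look-alike of the tight_peg alone.

How it is judged:
On the way, in this order (a step that is already met when the one before it is completed fails the run):
1. the scraper hangs on the other peg, let go (x of scraper in the frame of spare_peg between -0.02 and 0.02 m and z of scraper in the frame of spare_peg between -0.015 and 0.005 m and y of scraper in the frame of spare_peg between 0.006 and 0.098 m and contact force between scraper and spare_peg above 0.15 N and contact force between scraper and the fingers below 0.1 N), for 0.3 s.
2. the tight peg, still at least 5 mm in its hole, is gripped and rocked to the board's +x side (outer end 6 mm over) (((x of tight_outer in the frame of hole_near between 0.006 and 0.05 m and y of tight_inner in the frame of hole_near between -0.05 and -0.005 m and contact force between the fingers and tight_peg above 1 N) or (x of tight_outer in the frame of hole_far between 0.006 and 0.05 m and y of tight_inner in the frame of hole_far between -0.05 and -0.005 m and contact force between the fingers and tight_peg above 1 N))), for 0.04 s.
3. then, still in, to the -x side (((x of tight_outer in the frame of hole_near between -0.05 and -0.006 m and y of tight_inner in the frame of hole_near between -0.05 and -0.005 m and contact force between the fingers and tight_peg above 1 N) or (x of tight_outer in the frame of hole_far between -0.05 and -0.006 m and y of tight_inner in the frame of hole_far between -0.05 and -0.005 m and contact force between the fingers and tight_peg above 1 N))), for 0.04 s.
4. and, crept out by 3 mm or more but still 5 mm in, to the +x side again (extra swings do no harm) (((x of tight_outer in the frame of hole_near between 0.006 and 0.05 m and y of tight_inner in the frame of hole_near between -0.023 and -0.005 m and contact force between the fingers and tight_peg above 1 N) or (x of tight_outer in the frame of hole_far between 0.006 and 0.05 m and y of tight_inner in the frame of hole_far between -0.023 and -0.005 m and contact force between the fingers and tight_peg above 1 N))), for 0.04 s.
At the end, for the whole second after the job is handed in: Fingers hold the tight peg still, touching nothing else, within 20 degrees of straight out, its inner end over 3 mm off the board's face and within 60 mm of its hole's centre; the scraper hangs let go by its loop on the other peg, which is still 18 mm deep or more in its hole (all of step 1 and (distance between tight_inner and hole_near below 0.06 m or distance between tight_inner and hole_far below 0.06 m) and y of tight_inner in the frame of peg_board above 0.003 m and angle between the y axis of tight_peg and the y axis of peg_board, either way round below 0.35 rad and contact force between the fingers and tight_peg above 2 N and contact force between tight_peg and peg_board below 0.2 N and contact force between tight_peg and scraper below 0.2 N and contact force between tight_peg and spare_peg below 0.2 N and linear speed of tight_peg below 0.03 m/s and ((distance between spare_inner and hole_near below 0.034 m and y of spare_inner in the frame of hole_near below -0.018 m) or (distance between spare_inner and hole_far below 0.034 m and y of spare_inner in the frame of hole_far below -0.018 m))); the arm keeps its last pose, push and grip.
It fails at once if the mug is shoved more than 20 mm or tipped (distance of mug from where it was at the start of the episode above 0.02 m or angle between mug's own z axis and vertical above 0.4 rad).
It fails at once if the deodorant is shoved more than 20 mm or tipped (distance of deodorant from where it was at the start of the episode above 0.02 m or angle between deodorant's own z axis and vertical above 0.4 rad).
It fails at once if the pumice is shoved more than 20 mm or tipped (distance of pumice from where it was at the start of the episode above 0.02 m or angle between pumice's own z axis and vertical above 0.4 rad).
It also fails if it takes over 53 s, if anything falls off the work surface, if the arm or the gripper's body presses on something with over 40 N, if the wrist force passes 120 N, or if a joint passes its speed limit or range.

## Working session

There is one attempt and no reset: what is moved stays moved. The work goes in short steps, Python scripts to look and compute and a tool call to move; the robot and the scene stay as the last step left them, time stands still between calls to the robot, and variables do not carry over. Pictures are saved under pics/ and viewed, at most 10 in all, crops included, and the job is handed in when it is done.

Besides the shell and the picture viewer there is one more tool, called after "Call:" as name(argument=value, ...), one argument or row to a line, values as JSON. servo_tool: Moves the arm, as the interface text tells. Its arguments: {"type":"object","properties":{"steps":{"type":"array","items":{"type":"array","items":{"type":"array","items":{"type":"number"}}}},"gripper":{"type":"number"},"newtons":{"type":"number"}},"required":["steps"]}

```bash
mkdir -p pics; ls
cat > h.py <<'E'
import numpy as np,cv2
from cell import r
from scipy.spatial.transform import Rotation as R
def K(f):
    F=240/np.tan(np.radians(f["vfov"])/2)
    return np.array([[F,0,f["cx"]],[0,F,f["cy"]],[0,0,1.]])
def cloud(f):
    v,u=np.mgrid[0:480,0:640]
    p=cv2.undistortPoints(np.stack([u,v],-1).reshape(-1,1,2).astype(np.float64),K(f),np.array(f["D"],float)).reshape(480,640,2)
    z=f["range_z"].astype(float)
    c=np.stack([p[...,0]*z,p[...,1]*z,z,np.ones_like(z)],-1)
    w=c@np.linalg.inv(np.array(f["world_to_cam"])).T
    w=w[...,:3]; w[z<=0]=np.nan
    return w
def save(f,n): cv2.imwrite("pics/"+n,np.ascontiguousarray(f["pixels"][...,::-1]))
E
python3 - <<'E'
from h import *
for n in("scene","top"):
    f=r.grab_frame(n);save(f,n+"0.png");np.save(n+"0.npy",cloud(f));print(n,np.linalg.inv(f["world_to_cam"]).round(2).tolist())
s=r.sense();print(s)
E
```

```text
pics
scene [[-0.69, 0.62, -0.38, 0.85], [0.72, 0.59, -0.35, 0.05], [0.0, -0.52, -0.86, 0.87], [0.0, 0.0, 0.0, 1.0]]
top [[0.03, -0.97, 0.23, 0.34], [-1.0, -0.03, 0.01, -0.23], [-0.0, -0.23, -0.97, 0.95], [0.0, 0.0, 0.0, 1.0]]
{'t': 0.1, 'joint_pos': array([-1.45050662e+00,  2.07356959e-01,  1.54278490e+00,  3.06360127e-05,
        1.39348514e+00, -1.50504816e-01]), 'joint_vel': array([ 0.00129746, -0.00168207, -0.00263372, -0.00029181, -0.00051348,
       -0.00182554]), 'joint_torque': array([-4.11598430e-04, -3.71864283e+01, -2.82292610e+01,  7.00907456e-02,
        3.10986803e-02, -4.65775463e-05]), 'tcp_pos': array([ 0.15372061, -0.55332997,  0.20440675]), 'orientation': array([-3.11082624e+00, -4.23781615e-01, -9.55673344e-05]), 'ft_force': array([-0.27896382, -0.18157787,  0.5255267 ]), 'wrist_torque': array([-0.0427485 ,  0.03313351,  0.0425655 ]), 'gripper_force': 0.0, 'gripper_width': 1.000397179761501}
```

View pics/scene0.png

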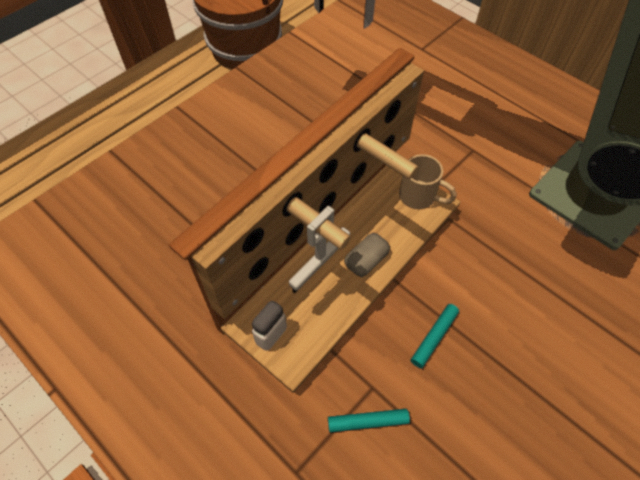

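View pics/top0.png

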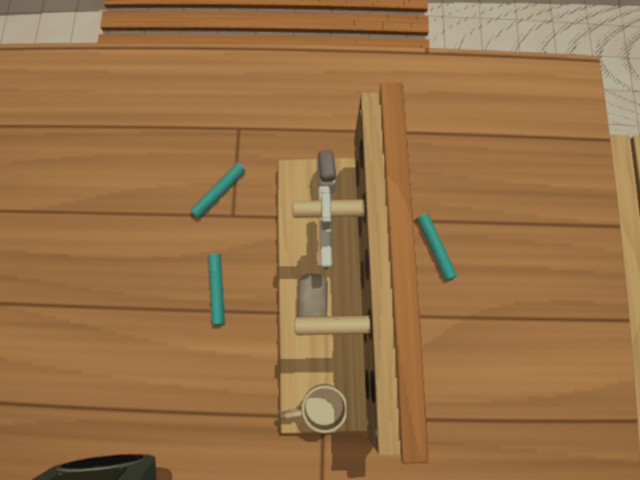

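The pictures show two birch pegs. In the scene view, the one at (318,222) carries the grey scraper and is the tight peg; the empty one at (385,155) is the spare. Look-alikes are the turquoise dowels at scene (369,420) and (436,336), plus top (437,245). I'll take the scraper-carrying birch peg.

Run:
```python
from h import *
import numpy as np
for n in("top","scene"):
    w=np.load(n+"0.npy"); im=cv2.imread(f"pics/{n}0.png").astype(int)
    z=w[...,2]
    pts=dict(top=[(300,208),(355,208),(305,325),(360,325),(326,200),(326,225),(325,255),(372,120),(385,440),(314,290),(325,408),(327,165)],scene=[(300,212),(340,237),(372,147),(405,167),(320,215),(312,262),(370,250),(268,320),(425,175)])[n]
    for u,v in pts: print(n,u,v,w[v,u].round(4), im[v,u])
    if n=="top":
        # board top edge front: 
        v0=[110,150,250,300,380,430]
        for v in v0:
            row=w[v]; m=(row[:,2]>.27)&(row[:,2]<.30); i=np.where(m)[0]
            if len(i): print("board row",v,row[i[0]].round(4),row[i[-1]].round(4))
        for name,(a,b,c,d) in dict(tight=(290,365,195,222),spare=(290,372,312,338)).items():
            s=w[c:d,a:b].reshape(-1,3); s=s[(s[:,2]>.235)&(s[:,2]<.262)]
            cen=s.mean(0); U,S,V=np.linalg.svd(s-cen,full_matrices=False); t=(s-cen)@V[0]
            print(name,len(s),cen.round(4),V[0].round(3),(cen+V[0]*t.min()).round(4),(cen+V[0]*t.max()).round(4),np.percentile(s[:,2],95))
```

```text
top 300 208 [ 0.5477 -0.1997  0.2563] [123 168 185]
top 355 208 [ 0.549  -0.2745  0.2586] [119 165 185]
top 305 325 [ 0.3897 -0.2115  0.2562] [129 176 186]
top 360 325 [ 0.3915 -0.2827  0.2568] [126 172 185]
top 326 200 [ 0.5578 -0.2348  0.2632] [170 189 186]
top 326 225 [ 0.5283 -0.2358  0.2428] [69 82 89]
top 325 255 [ 0.5032 -0.2362  0.1612] [170 188 186]
top 372 120 [ 0.6716 -0.2958  0.2762] [ 88 137 170]
top 385 440 [ 0.2516 -0.3133  0.2748] [ 90 139 172]
top 314 290 [ 0.4616 -0.2201  0.0742] [108 132 144]
top 325 408 [ 0.2705 -0.2433  0.045 ] [133 172 184]
top 327 165 [ 0.6621 -0.2363  0.1275] [ 99 111 120]
board row 110 [ 0.6865 -0.2819  0.276 ] [ 0.6835 -0.339   0.2853]
board row 150 [ 0.6262 -0.2848  0.2769] [ 0.6243 -0.3421  0.2853]
board row 250 [ 0.4876 -0.2923  0.274 ] [ 0.4864 -0.349   0.2859]
board row 300 [ 0.4224 -0.2953  0.2727] [ 0.4225 -0.3536  0.2836]
board row 380 [ 0.3227 -0.3011  0.2704] [ 0.3242 -0.3571  0.2848]
board row 430 [ 0.2632 -0.3046  0.2755] [ 0.2655 -0.3611  0.2862]
tight 1142 [ 0.5489 -0.2391  0.2547] [-0.054  0.999  0.006] [ 0.5515 -0.2869  0.2545] [ 0.5461 -0.1886  0.255 ] 0.2599717490384393
spare 1409 [ 0.3909 -0.2472  0.2545] [-0.046  0.999  0.002] [ 0.3932 -0.2964  0.2544] [ 0.3886 -0.1969  0.2546] 0.25846106775826294
scene 300 212 [ 0.5578 -0.268   0.2496] [101 161 207]
scene 340 237 [ 0.5521 -0.1972  0.2551] [118 184 212]
scene 372 147 [ 0.3991 -0.2718  0.2525] [105 166 208]
scene 405 167 [ 0.3974 -0.2097  0.2561] [122 185 213]
scene 320 215 [ 0.5485 -0.238   0.2628] [166 192 211]
scene 312 262 [ 0.5683 -0.2357  0.1592] [170 196 214]
scene 370 250 [ 0.4465 -0.2149  0.0702] [ 97 123 142]
scene 268 320 [ 0.6713 -0.2284  0.1233] [69 78 91]
scene 425 175 [ 0.2461 -0.2496  0.0652] [46 69 93]
```

Run:
```python
import cv2
a=cv2.imread("pics/scene0.png")[130:310,240:440]
cv2.imwrite("pics/crop.png",cv2.resize(a,None,fx=3,fy=3,interpolation=cv2.INTER_CUBIC))
```

```text
(no output)
```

View pics/crop.png

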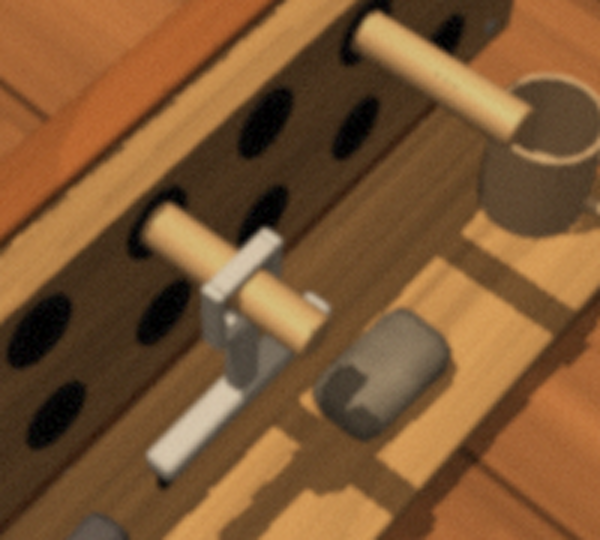

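Call:
servo_tool(
  steps=[
    [[0,0,-1.5,-7.76],[0,0,-1.5,-7.76],[0,0,-1.5,-7.76],[0,0,-1.5,-7.76],[0,0,-1.5,-7.76],[0,0,-1.5,-7.76],[0,0,-1.5,-7.76],[0,0,-1.5,-7.76],[0,0,-1.5,-7.76],[0,0,-1.5,-7.76],[0,0,0,0]],
  ],
)

```text
t: 1.2
tcp_pos: [0.1539, -0.555, 0.3576]
orientation: [2.158, 2.279, -0.004]
ft_force: [0.4, -0.6, -0.4]
gripper_width: 0.998
gripper_force: 0.0
```

The crop shows the loop on the birch peg at crop (245,275), and the other birch peg, at (440,75), is empty. The choice is confirmed.

Call:
servo_tool(
  steps=[
    [[1.48,2.06,0,0],[1.48,2.06,0,0],[1.48,2.06,0,0],[1.48,2.06,0,0],[1.48,2.06,0,0],[1.48,2.06,0,0],[1.48,2.06,0,0],[1.48,2.06,0,0],[1.48,2.06,0,0],[1.48,2.06,0,0],[1.48,2.06,0,0],[1.48,2.06,0,0],[1.48,2.06,0,0],[1.48,2.06,0,0],[1.48,2.06,0,0],[1.48,2.06,0,0],[1.48,2.06,0,0],[1.48,2.06,0,0],[1.48,2.06,0,0],[1.48,2.06,0,0]],
  ],
)

```text
t: 3.2
tcp_pos: [0.5494, -0.2351, 0.3538]
orientation: [-2.162, -2.276, 0.001]
ft_force: [0.1, 0.1, 0.5]
gripper_width: 1.0
gripper_force: 0.0
```

```bash
cat >> h.py <<'E'
a=np.array
S,C=0.0535,0.9986
O=a([0.4722,-0.2917,0.])   # board origin (mid of the two peg roots)
B=np.array([[C,S,0],[-S,C,0],[0,0,1]])
def tob(p): return (np.asarray(p)-O)@B.T
E
python3 - <<'E'
from h import *
f=r.grab_frame("wrist");save(f,"w1.png")
for n,w in(("wrist",tob(cloud(f))),("top",tob(np.load("top0.npy"))),("scene",tob(np.load("scene0.npy")))):
    m=(w[...,2]>.259)&(w[...,2]<.27)&(abs(w[...,0]-.08)<.05)&(w[...,1]>.02)&(w[...,1]<.12)
    s=w[m]; print(n,len(s),np.percentile(s,[2,50,98],axis=0).round(4).tolist() if len(s) else "")
    for x in(.08,-.08):
        m=(w[...,2]>.249)&(w[...,2]<.259)&(abs(w[...,0]-x)<.02)&(w[...,1]>.005)&(w[...,1]<.12)
        s=w[m]; print(" peg",x,len(s),np.percentile(s,[2,50,98],axis=0).round(4).tolist() if len(s) else "")
    m=(w[...,2]>.05)&(w[...,2]<.22)&(w[...,1]<.01)&(w[...,1]>-.02)&(abs(w[...,0])<.2); s=w[m]
    print(" face y",len(s),np.median(s[:,1]) if len(s) else "", np.polyfit(s[:,0],s[:,1],1) if len(s) else "")
s=r.sense();print(tob(s["tcp_pos"]),s["joint_pos"])
E
```

```text
wrist 1093 [[0.0597, 0.0468, 0.2597], [0.0814, 0.0528, 0.2627], [0.1032, 0.0578, 0.2642]]
 peg 0.08 3255 [[0.0708, 0.0069, 0.25], [0.0814, 0.0602, 0.2553], [0.092, 0.0964, 0.2577]]
 peg -0.08 3801 [[-0.0878, 0.0072, 0.2496], [-0.0751, 0.054, 0.2554], [-0.0676, 0.0961, 0.2578]]
 face y 12905 -0.0026118447876763884 [ 0.00157859 -0.00245256]
top 309 [[0.0594, 0.04, 0.2592], [0.0816, 0.0534, 0.263], [0.1039, 0.0691, 0.2655]]
 peg 0.08 907 [[0.0708, 0.007, 0.2496], [0.0798, 0.0457, 0.2556], [0.0918, 0.0974, 0.2586]]
 peg -0.08 1214 [[-0.0888, 0.0068, 0.2496], [-0.0787, 0.0517, 0.2555], [-0.0675, 0.0975, 0.2587]]
 face y 1394 -0.0010311540415712194 [ 0.00130602 -0.00075068]
scene 261 [[0.0602, 0.0461, 0.2596], [0.0829, 0.0526, 0.2625], [0.1041, 0.0579, 0.2647]]
 peg 0.08 787 [[0.0704, 0.0068, 0.2496], [0.0842, 0.059, 0.2549], [0.0923, 0.0968, 0.2581]]
 peg -0.08 713 [[-0.087, 0.0073, 0.2494], [-0.0742, 0.0532, 0.2547], [-0.0671, 0.0967, 0.258]]
 face y 5031 -0.002719210038536517 [ 0.00124669 -0.00262052]
[0.08273069 0.05503147 0.35338717] [-0.54479342  0.18972161  1.26245672  0.00326718  1.69133748 -0.59904895]
```

View pics/w1.png

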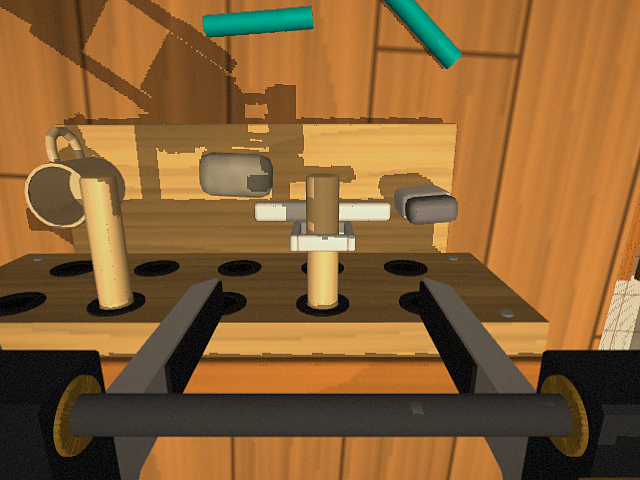

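The wrist view shows the loop at (323,240) between the open fingers, with the peg centred. Descend and grip.

Call:
servo_tool(
  steps=[
    [[-0.3,-0.1,1.2,0],[0,0,1.2,0],[0,0,1.2,0],[0,0,1.2,0],[0,0,1.2,0],[0,0,1.2,0],[0,0,1.2,0],[0,0,1.2,0],[0,0,1.2,0],[0,0,1.2,0],[0,0,0.5,0],[0,0,0,0],[0,0,0,0]],
  ],
)

```text
t: 4.55
tcp_pos: [0.5486, -0.2393, 0.2308]
orientation: [2.16, 2.281, 0.0]
ft_force: [0.6, 0.4, -0.1]
gripper_width: 0.997
gripper_force: 0.0
```

Call:
servo_tool(
  steps=[
    [[0,0,0,0],[0,0,0,0],[0,0,0,0],[0,0,0,0],[0,0,0,0],[0,0,0,0],[0,0,0,0],[0,0,0,0],[0,0,0,0],[0,0,0,0]],
  ],
  gripper=-1,
  newtons=15,
)

```text
t: 5.55
tcp_pos: [0.5483, -0.2392, 0.2305]
orientation: [2.16, 2.281, 0.0]
ft_force: [-0.5, -0.3, -0.5]
gripper_width: 0.488
gripper_force: 15.0
```

Call:
servo_tool(
  steps=[
    [[0,0,-0.25,0],[0,0,-0.25,0],[0,0,0,0],[1,0,0,0],[1,0,0,0],[1,0,0,0],[1,0,0,0],[1,0,0,0],[1,0,0,0],[1,0,0,0],[0.5,0,0,0],[0,0,0,0],[0,0,0,0]],
  ],
)

```text
t: 6.85
tcp_pos: [0.5443, -0.1644, 0.2355]
orientation: [2.16, 2.281, -0.0]
ft_force: [-0.1, -0.1, -0.8]
gripper_width: 0.486
gripper_force: 15.0
```

Run:
```python
from h import *
f=r.grab_frame("wrist");save(f,"w2.png");w=tob(cloud(f))
m=(w[...,2]>.262)&(w[...,2]<.275)&(abs(w[...,0]-.08)<.017)&(w[...,1]>.1)&(w[...,1]<.15)
print(np.percentile(w[m],[2,50,98],axis=0).round(4).tolist() if m.any() else 0)
m=(w[...,2]>.12)&(w[...,2]<.18)&(abs(w[...,0]-.08)<.09)&(w[...,1]>.09)&(w[...,1]<.16)
print(np.percentile(w[m],[2,50,98],axis=0).round(4).tolist() if m.any() else 0)
f=r.grab_frame("scene");save(f,"s2.png")
print(tob(r.sense()["tcp_pos"]))
```

```text
[[0.0637, 0.1217, 0.2633], [0.0801, 0.1285, 0.2678], [0.0963, 0.133, 0.2691]]
[[0.0178, 0.119, 0.1542], [0.0788, 0.1296, 0.1636], [0.1401, 0.1357, 0.1705]]
[0.07871938 0.12299175 0.23546226]
```

View pics/w2.png

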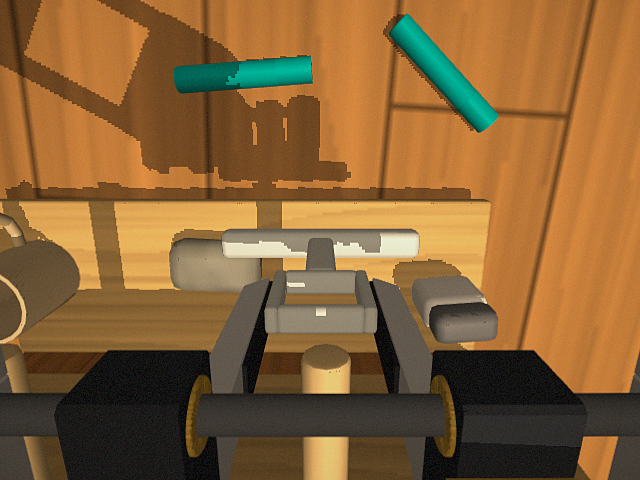

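The loop at (320,300) is clear of the tight peg's end at (325,355) and hangs upright. Carry it across and push it on.

Call:
servo_tool(
  steps=[
    [[0,-1.58,0,0],[0,-1.58,0,0],[0,-1.58,0,0],[0,-1.58,0,0],[0,-1.58,0,0],[0,-1.58,0,0],[0,-1.58,0,0],[0,-1.58,0,0],[0,-1.58,0,0],[0,-1.58,0,0],[0,0,0,0],[0,0,0,0]],
  ],
)

```text
t: 8.15
tcp_pos: [0.3868, -0.1733, 0.2358]
orientation: [2.161, 2.279, 0.001]
ft_force: [0.3, -0.1, -0.6]
gripper_width: 0.486
gripper_force: 15.0
```

Run:
```python
from h import *
f=r.grab_frame("wrist");w=tob(cloud(f))
m=(w[...,2]>.262)&(w[...,2]<.275)&(abs(w[...,0]+.08)<.017)&(w[...,1]>.1)&(w[...,1]<.15)
print(np.percentile(w[m],[2,50,98],axis=0).round(4).tolist() if m.any() else 0)
m=(w[...,2]>.249)&(w[...,2]<.259)&(abs(w[...,0]+.08)<.02)&(w[...,1]>.005)&(w[...,1]<.11)
s=w[m];print(len(s),np.percentile(s,[2,50,98],axis=0).round(4).tolist(), s[s[:,1]>.08].mean(0))
s=r.sense();print(tob(s["tcp_pos"]),s["ft_force"])
```

```text
[[-0.0965, 0.1213, 0.2642], [-0.0797, 0.1278, 0.2681], [-0.0636, 0.1325, 0.2694]]
3509 [[-0.0887, 0.0328, 0.2496], [-0.0784, 0.0574, 0.2553], [-0.068, 0.0978, 0.2576]] [-0.0784782   0.09163339  0.25417901]
[-0.0787681   0.12287599  0.23570913] [ 0.30735664 -0.32950575 -0.10450263]
```

Call:
servo_tool(
  steps=[
    [[-0.8,0.05,0,0],[-0.8,0,0,0],[-0.8,0,0,0],[-0.8,0,0,0],[-0.8,0,0,0],[-0.8,0,0,0],[-0.8,0,0,0],[-0.6,0,0,0],[0,0,0,0],[0,0,0.2,0],[0,0,0.2,0],[0,0,0.1,0],[0,0,0,0],[0,0,0,0]],
  ],
)

```text
t: 9.6
tcp_pos: [0.3903, -0.2345, 0.2305]
orientation: [2.16, 2.281, 0.0]
ft_force: [0.4, 0.1, -1.1]
gripper_width: 0.49
gripper_force: 15.0
```

Call:
servo_tool(
  steps=[
    [[0,0,0,0],[0,0,0,0],[0,0,0,0],[0,0,0,0],[0,0,0,0],[0,0,0,0],[0,0,0,0],[0,0,0,0]],
  ],
  gripper=1,
)

```text
t: 10.4
tcp_pos: [0.3903, -0.2347, 0.2304]
orientation: [-2.16, -2.281, 0.0]
ft_force: [-0.5, 0.2, -0.2]
gripper_width: 1.003
gripper_force: 0.0
```

Run:
```python
from h import *
f=r.grab_frame("scene");save(f,"s3.png");w=tob(cloud(f))
m=(w[...,2]>.259)&(w[...,2]<.27)&(abs(w[...,0]+.08)<.035)&(w[...,1]>.03)&(w[...,1]<.15)
print(m.sum(),np.percentile(w[m],[2,50,98],axis=0).round(4).tolist() if m.any() else 0)
a=cv2.imread("pics/s3.png")[50:350,220:500]; cv2.imwrite("pics/s3c.png",cv2.resize(a,None,fx=2,fy=2))
s=r.sense();print(tob(s["tcp_pos"]),s["ft_force"])
```

```text
124 [[-0.0992, 0.0612, 0.2593], [-0.0808, 0.0681, 0.2622], [-0.0554, 0.0708, 0.2645]]
[-0.07874249  0.06129019  0.23044985] [-0.45339336 -0.14286406 -0.20586923]
```

View pics/s3c.png

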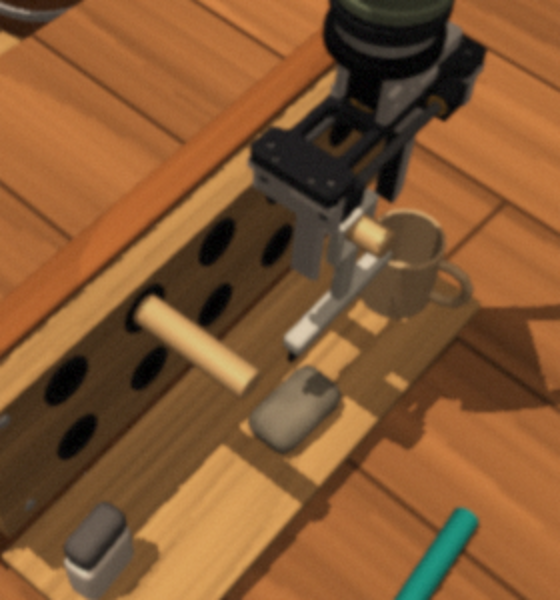

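The scraper hangs by its loop on the spare peg (crop (355,230)), the fingers are open, and the tight peg is bare. Go over to the tight peg.

Call:
servo_tool(
  steps=[
    [[0,0,-1.5,0],[0,0,-1.5,0],[0,0,-1.5,0],[0,0,-1.5,0],[0,0,-1.5,0],[0,0,-1.5,0],[0.1,2,0,0],[0.1,2,0,0],[0.1,2,0,0],[0.1,2,0,0],[0.1,2,0,0],[0.1,2,0,0],[0.1,2,0,0],[0.2,2,0,0],[0,0,0,0],[0,0,0,0]],
  ],
)

```text
t: 12.05
tcp_pos: [0.5492, -0.2169, 0.32]
orientation: [-2.159, -2.281, 0.001]
ft_force: [0.0, -0.1, 0.6]
gripper_width: 0.999
gripper_force: 0.0
```

Call:
servo_tool(
  steps=[
    [[0,0,1.2,0],[0,0,1.2,0],[0,0,1.2,0],[0,0,1.2,0],[0,0,1.2,0],[0,0,1.2,0],[0,0,1.2,0],[0,0,1.0,0],[0,0,0,0],[0,0,0,0]],
  ],
)

```text
t: 13.05
tcp_pos: [0.5496, -0.217, 0.2263]
orientation: [-2.16, -2.281, 0.0]
ft_force: [-0.1, 0.8, 0.2]
gripper_width: 1.002
gripper_force: 0.0
```

Call:
servo_tool(
  steps=[
    [[0,0,0,0],[0,0,0,0],[0,0,0,0],[0,0,0,0],[0,0,0,0],[0,0,0,0],[0,0,0,0],[0,0,0,0],[0,0,0,0],[0,0,0,0]],
  ],
  gripper=-1,
  newtons=60,
)

```text
t: 14.05
tcp_pos: [0.5495, -0.217, 0.2264]
orientation: [-2.16, -2.281, 0.0]
ft_force: [-0.2, 0.1, -0.2]
gripper_width: 0.243
gripper_force: 60.0
```

Run:
```python
from h import *
s=r.sense();print(s["t"],tob(s["tcp_pos"]),s["ft_force"],s["wrist_torque"],s["gripper_width"]*94)
w=tob(cloud(r.grab_frame("top")))
m=(w[...,2]>.259)&(w[...,2]<.27)&(abs(w[...,0]+.08)<.035)&(w[...,1]>.03)&(w[...,1]<.15)
print(m.sum(),np.percentile(w[m],[2,50,98],axis=0).round(4).tolist() if m.any() else 0)
```

```text
14.05 [0.08120916 0.07042886 0.22643016] [-0.21268447  0.12060797 -0.22195654] [-0.04955471 -0.05141014  0.01655739] 22.843272795251572
337 [[-0.1005, 0.0561, 0.2593], [-0.079, 0.0662, 0.263], [-0.0561, 0.072, 0.2655]]
```

Call:
servo_tool(
  steps=[
    [[0.03,0.29,0,2],[0.03,0.29,0,2],[0.03,0.29,0,2],[0.03,0.29,0,2],[0,0,0,0]],
  ],
)

```text
t: 14.6
tcp_pos: [0.561, -0.217, 0.2264]
orientation: [2.313, 2.124, -0.003]
ft_force: [-0.8, -3.0, -1.0]
gripper_width: 0.242
gripper_force: 60.0
```

```bash
cat >> h.py <<'E'
def rep():
    s=r.sense();q=R.from_rotvec(s["orientation"]).as_matrix();b=tob(s["tcp_pos"]);x=B@q[:,0]
    th=np.arctan2(x[0],x[1]); p=b[:2]; piv=a([.0814,-.014])
    print("t",s["t"],"tcp",b.round(4),"yaw",np.degrees(th).round(2),"line yaw",np.degrees(np.arctan2(*(p-piv))).round(2),"radius",np.linalg.norm(p-piv).round(4),"F",(B@s["ft_force"]).round(1),"T",s["wrist_torque"].round(2),s["gripper_force"].round(1))
E
python3 -c "
from h import *
rep()"
```

```text
Traceback (most recent call last):
  File "h.py", line 24, in rep
    print("t",s["t"],"tcp",b.round(4),"yaw",np.degrees(th).round(2),"line yaw",np.degrees(np.arctan2(*(p-piv))).round(2),"radius",np.linalg.norm(p-piv).round(4),"F",(B@s["ft_force"]).round(1),"T",s["wrist_torque"].round(2),s["gripper_force"].round(1))
                                                                                                                                                                                                                               ^^^^^^^^^^^^^^^^^^^^^^^^
AttributeError: 'float' object has no attribute 'round'
```

Call:
servo_tool(
  steps=[
    [[0.05,-0.29,0,-2],[0.05,-0.29,0,-2],[0.05,-0.29,0,-2],[0.05,-0.29,0,-2],[0.05,-0.3,0,-2],[0.05,-0.3,0,-2],[0.05,-0.3,0,-2],[0.05,-0.3,0,-2],[0,0,0,0]],
  ],
)

```text
t: 15.5
tcp_pos: [0.5383, -0.2174, 0.2272]
orientation: [1.992, 2.419, -0.007]
ft_force: [1.6, -10.7, -2.3]
gripper_width: 0.244
gripper_force: 60.0
```

```bash
sed -i 's/,s\["gripper_force"\].round(1))/)/' h.py
cat >> h.py <<'E'
def tip():
    for n in("scene","top"):
        w=tob(cloud(r.grab_frame(n)))
        m=(abs(w[...,2]-.245)<.0135)&(abs(w[...,0]-.0814)<.045)&(w[...,1]>.08)&(w[...,1]<.15)
        s=w[m]; t=s[s[:,2]>.25]
        print(n,m.sum(),"ymax",np.percentile(s[:,1],[90,98]).round(4) if m.any() else 0,"top mean",t[t[:,1]>.088].mean(0).round(4))
E
python3 -c "
from h import *
rep();tip()"
```

```text
t 15.5 tcp [0.0699 0.0707 0.2272] yaw -7.98 line yaw -7.7 radius 0.0855 F [  1.  -10.8  -2.3] T [-1.91 -0.38 -0.25]
scene 310 ymax [0.0972 0.0981] top mean [0.0694 0.0934 0.2545]
top 0 ymax 0 top mean [nan nan nan]h.py:30: RuntimeWarning: Mean of empty slice.
  print(n,m.sum(),"ymax",np.percentile(s[:,1],[90,98]).round(4) if m.any() else 0,"top mean",t[t[:,1]>.088].mean(0).round(4))
  ret = um.true_divide(
```

Call:
servo_tool(
  steps=[
    [[0.06,0.3,0,2],[0.06,0.3,0,2],[0.06,0.3,0,2],[0.06,0.3,0,2],[0.06,0.3,0,2],[0.06,0.3,0,2],[0.06,0.3,0,2],[0.06,0.3,0,2],[0,0,0,0]],
  ],
)

```text
t: 16.5
tcp_pos: [0.5611, -0.2142, 0.2271]
orientation: [2.308, 2.114, -0.014]
ft_force: [-0.5, -18.1, -2.6]
gripper_width: 0.242
gripper_force: 60.1
```

```bash
sed -i 's/for n in("scene","top"):/for n in("scene",):/' h.py
python3 -c "
from h import *
rep();tip()"
```

```text
t 16.5 tcp [0.0929 0.0726 0.2271] yaw 8.09 line yaw 7.56 radius 0.0874 F [ -1.4 -18.1  -2.6] T [-3.09 -0.01  0.18]
scene 345 ymax [0.099 0.1  ] top mean [0.0974 0.0943 0.2551]
```

Call:
servo_tool(
  steps=[
    [[0.05,-0.3,0,-2],[0.05,-0.3,0,-2],[0.05,-0.3,0,-2],[0.05,-0.3,0,-2],[0.05,-0.31,0,-2],[0.05,-0.31,0,-2],[0.05,-0.31,0,-2],[0.05,-0.31,0,-2],[0,0,0,0]],
  ],
)

```text
t: 17.45
tcp_pos: [0.5377, -0.2127, 0.2279]
orientation: [1.99, 2.411, -0.016]
ft_force: [2.8, -22.1, -4.7]
gripper_width: 0.242
gripper_force: 60.1
```

```bash
python3 -c "
from h import *
rep();tip()"
```

```text
t 17.45 tcp [0.0697 0.0754 0.2279] yaw -7.87 line yaw -7.47 radius 0.0901 F [  1.6 -22.2  -4.7] T [-3.63 -0.55 -0.23]
scene 305 ymax [0.1019 0.1028] top mean [0.0709 0.0957 0.2551]
```

Call:
servo_tool(
  steps=[
    [[0.05,0.31,0,2],[0.05,0.31,0,2],[0.05,0.31,0,2],[0.05,0.31,0,2],[0.05,0.31,0,2],[0.05,0.31,0,2],[0.05,0.31,0,2],[0.05,0.31,0,2],[0,0,0,0]],
  ],
)

```text
t: 18.4
tcp_pos: [0.5613, -0.208, 0.2275]
orientation: [2.306, 2.11, -0.018]
ft_force: [0.0, -23.6, -2.5]
gripper_width: 0.244
gripper_force: 60.1
```

```bash
python3 -c "
from h import *
rep();tip()"
```

```text
t 18.4 tcp [0.0935 0.0788 0.2275] yaw 8.14 line yaw 7.41 radius 0.0936 F [ -1.2 -23.5  -2.5] T [-4.   -0.07  0.28]
scene 458 ymax [0.1048 0.1062] top mean [0.096  0.0969 0.2552]
```

Call:
servo_tool(
  steps=[
    [[0.04,-0.32,0,-2],[0.04,-0.32,0,-2],[0.04,-0.32,0,-2],[0.04,-0.32,0,-2],[0.04,-0.32,0,-2],[0.04,-0.32,0,-2],[0.04,-0.33,0,-2],[0.04,-0.33,0,-2],[0,0,0,0]],
  ],
)

```text
t: 19.35
tcp_pos: [0.5365, -0.2055, 0.2282]
orientation: [1.989, 2.41, -0.018]
ft_force: [3.1, -23.5, -4.3]
gripper_width: 0.241
gripper_force: 60.1
```

Call:
servo_tool(
  steps=[
    [[0.03,0.33,0,2],[0.03,0.33,0,2],[0.03,0.33,0,2],[0.03,0.33,0,2],[0.03,0.33,0,2],[0.03,0.33,0,2],[0.03,0.33,0,2],[0,0,0,0]],
  ],
)

```text
t: 20.15
tcp_pos: [0.5585, -0.2009, 0.2277]
orientation: [2.269, 2.151, -0.016]
ft_force: [0.7, -21.1, -2.6]
gripper_width: 0.244
gripper_force: 60.0
```

```bash
python3 -c "
from h import *
rep();tip()"
```

```text
t 20.15 tcp [0.0911 0.0861 0.2277] yaw 6.13 line yaw 5.53 radius 0.1006 F [ -0.5 -21.1  -2.6] T [-3.69 -0.13  0.19]
scene 460 ymax [0.1124 0.1136] top mean [0.0945 0.1013 0.2553]
```

Call:
servo_tool(
  steps=[
    [[0.03,-0.35,0,-2],[0.03,-0.35,0,-2],[0.03,-0.35,0,-2],[0.03,-0.35,0,-2],[0.03,-0.35,0,-2],[0.03,-0.35,0,-2],[0,0,0,0]],
  ],
)

```text
t: 20.9
tcp_pos: [0.5384, -0.1993, 0.2283]
orientation: [2.031, 2.376, -0.015]
ft_force: [3.0, -21.6, -2.1]
gripper_width: 0.241
gripper_force: 60.0
```

Call:
servo_tool(
  steps=[
    [[0.03,0.36,0,2],[0.03,0.36,0,2],[0.03,0.36,0,2],[0.03,0.36,0,2],[0,0,0,0]],
  ],
)

```text
t: 21.4
tcp_pos: [0.5519, -0.1965, 0.2278]
orientation: [2.193, 2.229, -0.016]
ft_force: [0.5, -19.9, -2.2]
gripper_width: 0.24
gripper_force: 60.0
```

```bash
python3 -c "
from h import *
rep();tip()"
```

```text
t 21.4 tcp [0.0847 0.0908 0.2278] yaw 2.14 line yaw 1.79 radius 0.1048 F [ -0.6 -19.9  -2.2] T [-3.49 -0.16  0.17]
scene 434 ymax [0.1172 0.1179] top mean [0.089  0.1057 0.2551]
```

Call:
servo_tool(
  steps=[
    [[0.05,0.37,0,2],[0.05,0.37,0,2],[0.05,-0.37,0,-2],[0.05,-0.37,0,-2],[0.05,-0.37,0,-2],[0.05,-0.38,0,-2],[0.05,-0.38,0,-2],[0,0,0,0]],
  ],
)

```text
t: 22.25
tcp_pos: [0.5392, -0.1843, 0.2264]
orientation: [-2.08, -2.353, -0.001]
ft_force: [-0.3, 1.0, -0.5]
gripper_width: 0.242
gripper_force: 60.0
```

```bash
python3 -c "
from h import *
rep();tip()"
```

```text
t 22.25 tcp [0.0727 0.1037 0.2264] yaw -4.0 line yaw -4.23 radius 0.118 F [-0.2  1.  -0.5] T [-0.04 -0.07 -0.02]
scene 377 ymax [0.1299 0.1307] top mean [0.0757 0.1196 0.2547]
```

Call:
servo_tool(
  steps=[
    [[0.4,0,0,0],[0.4,0,0,0],[0.3,0.3,0,2],[0.3,0.3,0,2],[0,0,0,0],[0,0,0,0],[0,0,0,0]],
  ],
)

```text
t: 23.0
tcp_pos: [0.544, -0.1694, 0.2264]
orientation: [-2.159, -2.282, 0.0]
ft_force: [-0.6, -1.0, -0.7]
gripper_width: 0.244
gripper_force: 60.0
```

```bash
python3 -c "
from h import *
rep();tip()
f=r.grab_frame('scene');save(f,'s9.png')
w=tob(cloud(f));m=(w[...,2]>.259)&(w[...,2]<.27)&(abs(w[...,0]+.08)<.035)&(w[...,1]>.03)&(w[...,1]<.15)
print(m.sum(),np.percentile(w[m],[2,50,98],axis=0).round(4).tolist())
im=cv2.imread('pics/s9.png')[50:350,220:500]; cv2.imwrite('pics/s9c.png',cv2.resize(im,None,fx=2,fy=2))
"
```

```text
t 23.0 tcp [0.0783 0.1183 0.2264] yaw -0.1 line yaw -1.36 radius 0.1323 F [-0.6 -1.  -0.7] T [ 0.03 -0.07  0.  ]
scene 415 ymax [0.1445 0.1453] top mean [0.0827 0.1335 0.2547]Traceback (most recent call last):
  File "<string>", line 6, in <module>
    print(m.sum(),np.percentile(w[m],[2,50,98],axis=0).round(4).tolist())
                  ~~~~~~~~~~~~~^^^^^^^^^^^^^^^^^^^^^^^
    return _quantile_unchecked(
        a, q, axis, out, overwrite_input, method, keepdims, weights)
    return _ureduce(a,
                    func=_quantile_ureduce_func,
    ...<5 lines>...
                    overwrite_input=overwrite_input,
                    method=method)
    r = func(a, **kwargs)
    result = _quantile(arr,
                       quantiles=q,
    ...<2 lines>...
                       out=out,
                       weights=wgt)
    slices_having_nans = np.isnan(arr[-1, ...])
                                  ~~~^^^^^^^^^
IndexError: index -1 is out of bounds for axis 0 with size 0
```

```bash
python3 -c "
from h import *
f=r.grab_frame('top');save(f,'t9.png')
w=tob(cloud(f));m=(w[...,2]>.259)&(w[...,2]<.27)&(abs(w[...,0]+.08)<.035)&(w[...,1]>.03)&(w[...,1]<.15)
print(m.sum(),np.percentile(w[m],[2,50,98],axis=0).round(4).tolist() if m.any() else 0)
im=cv2.imread('pics/s9.png')[50:350,220:500]; t=cv2.imread('pics/t9.png')[130:430,230:450]
cv2.imwrite('pics/s9c.png',cv2.resize(np.hstack([im,t]),None,fx=1.6,fy=1.6))
"
```

```text
336 [[-0.1005, 0.0604, 0.2595], [-0.0783, 0.0663, 0.2631], [-0.056, 0.0723, 0.2657]]
```

View pics/s9c.png

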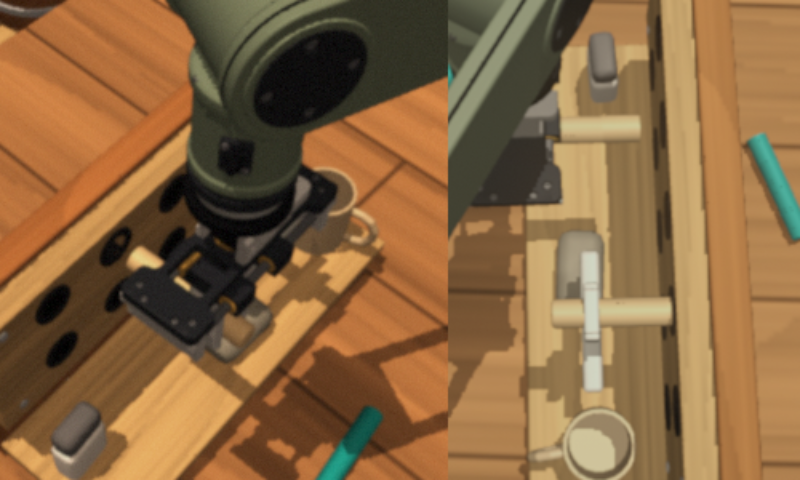

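The tight peg's inner end, at (640,127), is about 20 mm off the face (660). The scraper hangs on the spare peg at (592,300), and the mug, pumice and deodorant are where they were.

```bash
python3 -c "
from h import *
print(r.hand_in())"
```

```text
the job is handed in; nothing more can be done
None
```

I handed the job in at about 23 s. The scraper hangs on the spare peg, and the tight peg was rocked out over several swings each way and is held about 20 mm in front of its hole; the hand-in call gave no verdict.

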